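# Strip a label roll off its spindle onto the side ledge

## Robot

A 6-joint arm with a two-finger parallel gripper is mounted at the origin on a cart in front of the work surface, level with it; the furniture and walls round the work are solid. World frame = base frame: x ahead of the robot, y to its left, z up, the work surface at z = 0. Lengths are in m, angles in rad, forces in N, time in s.
With the tool pointing down it reaches from about 0.35 to 0.85 m from the base axis. Payload 8.1 kg.
Tool frame: the origin (TCP) lies between the finger pads; the fingertips stand 11 mm ahead of it and the grasp point (between the pads) lies 8 mm behind it; y points along the fingers, x is the direction in which the jaws open and shut, and the axes are right-handed (so a half turn about y gives the same grasp; the last joint's range is limited). The gripper opens to 93 mm and grips with 3 to 60 N. Pads are 15 mm wide; open, the fingers measure 128 mm over their backs; the gripper's body (75 mm by 188 mm) begins 65 mm behind the grasp point.
Start: joints at [-1.336, 0.13, 1.488, -0, 1.523, -0.085], TCP at [0.189, -0.57, 0.23] pointing down, gripper open.
Joint ranges: [-2.96, 2.96], [-0.89, 2.26], [0.02, 2.5], [-1.34, 4.48], [0, 2.73], [-2.66, 2.66]. Speed limits (rad/s): [2.39, 2.39, 2.79, 3.14, 3.14, 3.14].

## Interface

Orientations are given as a rotation vector (axis times angle).
In Python, from plant import readout, optics, robot gives the robot as it stands.
- The arm moves only by the shell command python3 -m creep 'ROWS' [FORCE]. ROWS is JSON, a list that holds one entry, the list of rows, each a list of 7 numbers: the closure, from 0 (fully open) to 1 (shut), then the shift along the tool's x, y, z in cm, then the turn, a rotation vector about the tool's x, y, z in degrees. In form: [[[grip, x, y, z, wx, wy, wz], ...]]. A call has exactly 8 rows; each row shifts and turns the pose as measured when the row begins, along the tool's axes as they then stand; what a row does not reach is not made up. A row lasts 1/10 s, in which the tool goes at most 50 mm and 8.59 degrees, less where a joint would pass 70% of its speed; a pose out of reach is approached as far as the arm can. A call is refused whole if a number of a shift passes 5 or a number of a turn 8.59, either way. A call with a gripper value outside its range is refused whole. The fingers move at their own pace and stop on an object; FORCE is the grip in N (left out, the last holds). Time passes only in rows, so rows that do not move let the fingers close, or fill a call up. It gives the time, the measured TCP pose, the force and the opening at its end, in the units of the state.
- readout.read_state(): the state, without advancing time (a new reading comes with each control period).
- optics.read_camera(name): name is "side" or "top"; returns a dict with "frame" (400x640x3 uint8, red, green, blue), "depth" (400x640 float32, m along the optical axis (not along the pixel's ray), 0 where there is no reading), "intrinsics" (3x3 intrinsics, pixels), "R" (3x3) and "t" (3): a world point X has camera coordinates R X + t. Camera axes: x right, y down, z forward; pixel columns grow to the right and rows downward; lengths in m; the calibration is good to about 2 mm. A picture is of the moment at which its call begins.
- robot.close_job(): hands the job in, once; it reports no verdict.
The state is a dict: "t": time; "q": joint angles; "dq": joint speeds; "joint_torque": joint torques, N m; "tool_pos": TCP position; "orientation": TCP orientation; "force": force on the tool from outside, world axes, zero at the start; "wrist_torque": the same for the moment, N m; "opening": finger opening in m.
Only numpy, scipy, OpenCV 4.12 (cv2) and the standard library are available. Lean on these libraries where they do the work, as an engineer would, in place of code of your own. Each camera call takes 0.05 s, during which the arm holds its last target. There are 200 camera calls.

## Task

Take the roll of labels off the upright spindle of the white stand: raise the lifter all the way by its blue handle so that the roll is lifted clear of the spindle, then, with the lifter left up, push the roll sideways until it lies flat and wholly on the stand's side ledge. Then lower the lifter fully again, ready for the next roll, let go, and do not tip the roll or shift the loose things around the stand.

Things in the scene. Friction and masses are not known exactly. Their poses are not given: they have to be found in the camera images.
- reel_stand: White stand fixed to the table, about 155 x 235 x 105 mm. Origin: on the table at the foot of the upright spindle, on its axis; z up. Its side ledge is at -y; its guide rods (x = 75 mm, y = +-30 mm, bridged, top 105 mm high) and the handle are at +x; the +y side is open, the base ending at y = +54 mm.
- spindle_tip (a point): Tip of the upright steel spindle, 20 mm in diameter, 77 mm above the table. The roll is round it at the start.
- side_ledge (a point): Where the centre of the roll's underside belongs: on the top of the stand's fixed white side ledge, 82 mm above the table, at y = -110 mm of the stand. The ledge reaches from y = -52 to -170 mm and x = -52 to +52 mm, with 7 mm high rails along both x sides and an end stop 16 mm high at y = -170 mm. Axes as the stand's.
- lifter (a joint): Height of the lifter in m: 0 down (start), 0.064 fully up (hard stop). Its aluminium plate (104 x 96 mm) round the spindle carries the roll. Plate top: 22 mm above the table when down, 86 mm when up (9 mm above the spindle tip). 6 mm rails at x = +-49 mm guide the roll along y; both y ends are open. Friction holds it where it is left: about 10 N to raise with the roll, 6 N to lower.
- lifter_handle (a point): Centre of the lifter's blue handle: a horizontal bar along the stand's x, 54 mm long, 14 mm wide (stand's y), 16 mm tall, free below and at both long sides; pinch it from above, fingers closing along the stand's y. At x = 118 mm, y = 0 of the stand, 88 mm above the table when the lifter is down, 152 mm when up. Axes as the stand's.
- label_roll: Wound roll of labels, cream paper on a cardboard core, 86 mm outer diameter, 26 mm bore, 50 mm tall, about 150 g. Origin: centre of its underside; z along its axis. At the start it stands on the lifter's plate round the spindle. Too wide to grasp across.
- tape_roll: Loose bystander: cream roll of tape, 60 mm diameter, 18 mm tall; origin at the centre of its underside.
- slide_box: Loose bystander: grey flat box, 78 x 100 x 32 mm; origin at the centre of its underside.
- marker_pen: Loose bystander: dark blue pen, 136 mm long; origin at the centre of its underside.
- tip_box_low: Loose bystander: low blue box with yellow pipette tips, 68 x 114 x 57 mm; origin at the centre of its underside.

How it is judged:
On the way, in this order (a step that is already met when the one before it is completed fails the run):
1. the lifter is fully up and the roll, on it, is clear above the spindle (value of joint lifter above 0.06 m and z of label_roll in the frame of reel_stand above 0.08 m and horizontal distance between label_roll and reel_stand below 0.015 m and angle between label_roll's own z axis and vertical below 0.1 rad), for 0.2 s.
2. the roll lies flat and wholly on the side ledge while the lifter is still up (y of label_roll in the frame of reel_stand between -0.135 and -0.092 m and x of label_roll in the frame of reel_stand between -0.015 and 0.015 m and z of label_roll in the frame of reel_stand between 0.078 and 0.087 m and angle between label_roll's own z axis and vertical below 0.06 rad and value of joint lifter above 0.056 m), for 0.2 s.
At the end, for the whole second after the job is handed in: The roll lies flat (within 0.06 rad) and still on the side ledge, its centre at y = -92 mm or beyond in the stand's frame, and the lifter is back down to within 4 mm of its bottom stop (y of label_roll in the frame of reel_stand between -0.135 and -0.092 m and x of label_roll in the frame of reel_stand between -0.015 and 0.015 m and z of label_roll in the frame of reel_stand between 0.078 and 0.087 m and angle between label_roll's own z axis and vertical below 0.06 rad and value of joint lifter below 0.004 m and linear speed of label_roll below 0.01 m/s); the robot touches nothing.
It fails at once if the roll is tipped over or dropped off the stand (angle between label_roll's own z axis and vertical above 0.5 rad or z of label_roll in the frame of reel_stand below 0.012 m).
It fails at once if a loose thing round the stand is shifted by more than 3 cm (distance of any of tape_roll, slide_box, marker_pen, tip_box_low from where it was at the start of the episode above 0.03 m).
It also fails if it takes over 59 s, if anything falls off the work surface, if the arm or the gripper's body presses on something with over 40 N, if the wrist force passes 120 N, or if a joint passes its speed limit or range.

## Working session

There is one attempt and no reset: what is moved stays moved. The work goes in short steps, Python scripts to look and compute and a shell command to move; the robot and the scene stay as the last step left them, time stands still between calls to the robot, and variables do not carry over. Pictures are saved under pics/ and viewed, about 8 in all and at most 12, crops included, and the job is handed in when it is done.

```bash
ls; mkdir -p pics
python3 - <<'E'
from plant import readout, optics
import cv2,numpy as np
print(readout.read_state())
for n in("side","top"):
    c=optics.read_camera(n); np.savez(f"pics/{n}0.npz",**c); cv2.imwrite(f"pics/{n}0.png",c["frame"][:,:,::-1]); print(n,c["intrinsics"],c["R"],c["t"])
E
```

```text
pics
{'t': 0.0, 'q': array([-1.33642964e+00,  1.31174941e-01,  1.48925844e+00,  8.24765255e-06,
        1.52299544e+00, -8.53875896e-02]), 'dq': array([ 4.81837982e-05, -9.45640765e-04, -4.00629925e-04, -2.57468395e-03,
        2.00409426e-03, -2.50796921e-04]), 'joint_torque': array([-1.12780352e-03, -5.59846258e+01, -4.91758525e+01,  7.65344454e-02,
        3.55972617e-02, -1.82767712e-04]), 'tool_pos': array([ 0.18850477, -0.56904803,  0.22859065]), 'orientation': array([-1.34243254,  0.9714778 , -0.96918087]), 'force': array([ 1.00294715, -0.19045584,  0.66400069]), 'wrist_torque': array([-0.0086851 , -0.05771439, -0.02188549]), 'opening': 0.09306471333625782}
side [[481.67040861   0.         309.72385269]
 [  0.         481.67040861 196.05556629]
 [  0.           0.           1.        ]] [[ 0.99945076  0.03110493 -0.01143039]
 [ 0.01112614 -0.63987165 -0.76840125]
 [-0.03121505  0.76785204 -0.63986628]] [-0.44668822 -0.16868266  1.51969083]
top [[381.53379696   0.         317.58032742]
 [  0.         381.53379696 199.80332528]
 [  0.           0.           1.        ]] [[-0.01381708 -0.99987111 -0.00817636]
 [-0.99641823  0.01445069 -0.08331802]
 [ 0.08342544  0.00699587 -0.99648947]] [-0.38454371  0.47534155  0.99152415]
```

View pics/top0.png

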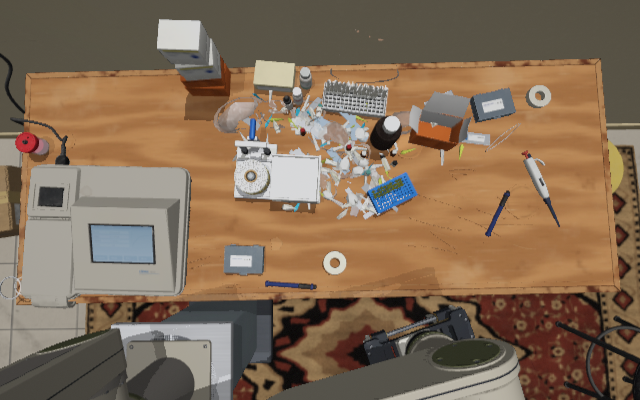

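View pics/side0.png

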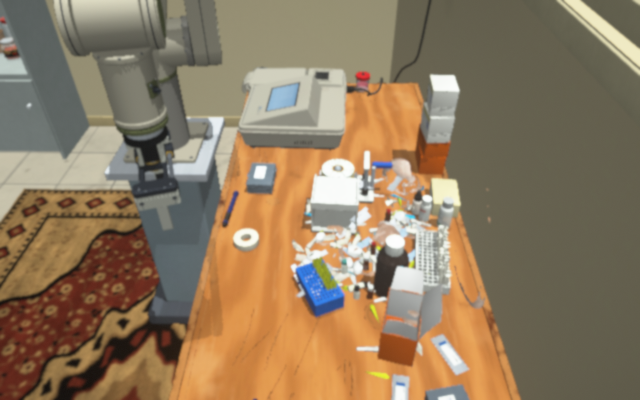

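The top view shows the roll at (252,178), the blue handle at (252,130), and the ledge at (297,178). So the stand's axes are nearly aligned with the world's. I'll measure it closer up.

```bash
cat > h.py <<'E'
import numpy as np,cv2
def world(c,u,v,z=None):
    K,R,t=c["intrinsics"],c["R"],c["t"]; r=np.linalg.inv(K)@[u,v,1]
    o=-R.T@t; d=R.T@r
    s=c["depth"][int(round(v)),int(round(u))] if z is None else (z-o[2])/d[2]
    return o+s*d
def cloud(c):
    v,u=np.mgrid[:400,:640]; K=c["intrinsics"]; d=c["depth"]
    p=np.stack([(u-K[0,2])*d/K[0,0],(v-K[1,2])*d/K[1,1],d],-1)
    return (p-c["t"])@c["R"]
E
python3 - <<'E'
from h import *
c=dict(np.load("pics/top0.npz")); P=cloud(c); f=c["frame"].astype(int)
cv2.imwrite("pics/crop1.png",cv2.resize(c["frame"][105:220,215:335,::-1],None,fx=6,fy=5.2,interpolation=cv2.INTER_CUBIC))
blue=(f[...,2]>120)&(f[...,2]-f[...,0]>70)&(np.mgrid[:400,:640][1]<262)&(np.mgrid[:400,:640][1]>240)&(np.mgrid[:400,:640][0]<150)
vs,us=np.nonzero(blue); print("blue px",us.min(),us.max(),vs.min(),vs.max(),P[blue][:,2].round(3)); 
for u,v in((us.mean(),vs.mean()),):print("handle",world(c,u,v,.096))
top=[world(c,us[vs==v].mean(),v,.096) for v in np.unique(vs)]; print(np.round(top,4))
for n,m in(("roll",(P[...,2]>.06)&(P[...,2]<.08)&(np.abs(P[...,0]-.42)<.3)&(P[...,1]>.1)&(P[...,1]<.3)),):
    pass
for z0,z1 in((.066,.079),(.079,.087),(.095,.115)):
    m=(P[...,2]>z0)&(P[...,2]<z1); m[:, :225]=0;m[:,330:]=0;m[:115]=0;m[215:]=0
    q=P[m]; vv,uu=np.nonzero(m)
    print(z0,len(q),np.median(q,0).round(4),q.min(0).round(3),q.max(0).round(3),uu.min(),uu.max(),vv.min(),vv.max())
    if z0==.079:
        k=uu>272; print(cv2.minAreaRect(q[k][:,:2].astype(np.float32)),q[k][:,2].mean())
E
```

```text
blue px 250 254 94 138 [0.013 0.098 0.097 0.097 0.095 0.094 0.096 0.096 0.096 0.094 0.095 0.097
 0.1   0.094 0.095 0.095 0.095 0.101 0.095 0.094 0.097 0.098 0.096 0.091
 0.096 0.096 0.094 0.098 0.094 0.098 0.094 0.098 0.097 0.094 0.094 0.097
 0.095 0.096 0.095 0.096 0.096 0.096 0.094 0.092 0.096 0.099 0.098 0.098
 0.094 0.096 0.096 0.097 0.092 0.095 0.094 0.092 0.096 0.096 0.093 0.097
 0.097 0.098 0.092 0.095 0.098 0.096 0.095 0.097 0.09  0.095 0.097 0.097
 0.1   0.09  0.096 0.095 0.096 0.095 0.095 0.097 0.095 0.099 0.097 0.095
 0.095 0.097 0.096 0.094 0.097 0.095 0.095 0.097 0.095 0.096 0.094]
handle [ 0.64475339 -0.23123508  0.096     ]
[[ 0.7315 -0.2338  0.096 ]
 [ 0.6676 -0.2325  0.096 ]
 [ 0.665  -0.2325  0.096 ]
 [ 0.6625 -0.2313  0.096 ]
 [ 0.6599 -0.2313  0.096 ]
 [ 0.6574 -0.2313  0.096 ]
 [ 0.6549 -0.2313  0.096 ]
 [ 0.6523 -0.2313  0.096 ]
 [ 0.6498 -0.2313  0.096 ]
 [ 0.6473 -0.2313  0.096 ]
 [ 0.6447 -0.2313  0.096 ]
 [ 0.6422 -0.2313  0.096 ]
 [ 0.6397 -0.2313  0.096 ]
 [ 0.6371 -0.2313  0.096 ]
 [ 0.6346 -0.2313  0.096 ]
 [ 0.6321 -0.2313  0.096 ]
 [ 0.6295 -0.2313  0.096 ]
 [ 0.627  -0.2301  0.096 ]
 [ 0.6245 -0.2301  0.096 ]
 [ 0.622  -0.2301  0.096 ]
 [ 0.6195 -0.2301  0.096 ]]
0.066 963 [ 0.5281 -0.2267  0.0726] [ 0.462 -0.393  0.066] [ 0.626 -0.181  0.079] 234 318 138 201
0.079 1946 [ 0.5229 -0.3336  0.0824] [ 0.462 -0.399  0.079] [ 0.645 -0.198  0.087] 240 320 129 201
((0.5220283269882202, -0.3376997113227844), (0.11930331587791443, 0.1146499514579773), 86.22486114501953) 0.08248506601739662
0.095 337 [ 0.6025 -0.2345  0.1024] [ 0.463 -0.399  0.095] [ 0.67  -0.191  0.11 ] 235 320 118 200
```

View pics/crop1.png

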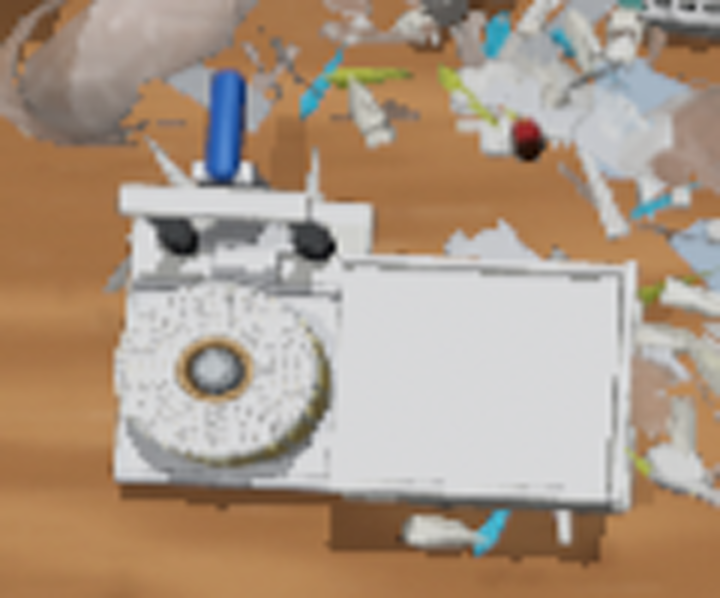

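```bash
cat >> h.py <<'E'
from scipy.spatial.transform import Rotation as Ro
H=np.array([.644,-.2313,.088]); YAW=np.radians(-3.3)
S=H-[.118*np.cos(YAW),.118*np.sin(YAW),.088]
RS=Ro.from_euler('z',YAW)
def st():
    from plant import readout
    s=readout.read_state(); R=Ro.from_rotvec(s["orientation"]); return s,R
def rep(target=None,want=None):
    s,R=st(); M=R.as_matrix()
    print("t",s["t"],"tcp",s["tool_pos"].round(4),"stand",RS.inv().apply(s["tool_pos"]-S).round(4),"F",s["force"].round(1),"op",round(s["opening"],4),"q",s["q"].round(2))
    print("tool x",M[:,0].round(3),"y",M[:,1].round(3),"z",M[:,2].round(3))
    if want is None: want=Ro.from_matrix(np.column_stack([RS.apply([0,1,0]),RS.apply([1,0,0]),[0,0,-1]]))
    e=[(R.inv()*w).as_rotvec(True) for w in (want,want*Ro.from_euler('z',180,degrees=True))]
    print("turn deg",e[0].round(2),e[1].round(2))
    if target is not None: print("shift cm (tool)",(R.inv().apply(np.array(target)-s["tool_pos"])*100).round(2),"final-tool",(want.inv().apply(np.array(target)-s["tool_pos"])*100).round(2))
E
python3 - <<'E'
from h import *
c=dict(np.load("pics/top0.npz"));P=cloud(c)
print("spindle",world(c,251.2,175.6,.077),"S",S)
rep([.644,-.2313,.23])
m=(P[...,2]>.12)&(abs(P[...,0]-.6)<.3)&(abs(P[...,1]+.25)<.25)
q=P[m]; g=np.unique(np.c_[(q[:,:2]/.04).round()*4],axis=0)
for a in g: 
    k=(np.abs(q[:,:2]*100-a)<2).all(1); print(a.round(),q[k][:,2].max().round(2),end='; ')
E
```

```text
spindle [ 0.52828035 -0.22595042  0.077     ] S [ 0.52619567 -0.22450744  0.        ]
t 0.1 tcp [ 0.1885 -0.5691  0.2287] stand [-0.3173 -0.3635  0.2287] F [0.  0.3 0.2] op 0.0929 q [-1.34  0.13  1.49 -0.    1.52 -0.09]
tool x [ 0.314 -0.949 -0.002] y [-0.     0.002 -1.   ] z [0.949 0.314 0.   ]
turn deg [ -22.15 -115.48 -115.5 ] [-88.82  17.04  16.89]
shift cm (tool) [-17.75  -0.1   53.86] final-tool [36.35 43.53 -0.13]
[32. -4.] 0.13; [32. -0.] 0.13; [36. -4.] 0.14; [36. -0.] 0.14; [ 40. -40.] 1.02; [40. -4.] 0.15; [40. -0.] 0.15; [44. -4.] 0.15; [44. -0.] 0.15; [48. -4.] 0.12; [48. -0.] 0.12; [ 76. -16.] 0.27; [ 76. -12.] 0.27; [76. -8.] 0.27; [ 80. -16.] 0.27; [ 80. -12.] 0.27; [80. -8.] 0.27; [ 84. -48.] 0.28; [ 84. -44.] 0.28; [ 84. -40.] 0.28; [ 84. -36.] 0.28; [ 84. -32.] 0.28; [ 84. -28.] 0.28; [ 84. -24.] 0.28; [ 84. -20.] 0.29; [ 84. -16.] 0.29; [ 84. -12.] 0.29; [84. -8.] 0.29; [84. -4.] 0.29; [84. -0.] 0.29; [ 88. -48.] 0.28; [ 88. -44.] 0.28; [ 88. -40.] 0.28; [ 88. -36.] 0.28; [ 88. -32.] 0.28; [ 88. -28.] 0.28; [ 88. -24.] 0.28; [ 88. -20.] 0.28; [ 88. -16.] 0.28; [ 88. -12.] 0.29; [88. -8.] 0.29; [88. -4.] 0.29; [88. -0.] 0.29;
```

```bash
sed -i 's/RS.apply(\[0,1,0\]),RS.apply(\[1,0,0\]),\[0,0,-1\]/RS.apply([0,-1,0]),[0,0,-1],RS.apply([1,0,0])/' h.py
python3 -m creep '[[[0,0,-0.5,0,0,7.2,0],[0,0,-0.5,0,0,7.2,0],[0,0,-0.5,0,0,7.2,0],[0,-3,0,3.6,0,0,0],[0,-3,0,3.6,0,0,0],[0,-3,0,3.6,0,0,0],[0,-3,0,3.6,0,0,0],[0,-3,0,3.6,0,0,0]]]' 30
python3 -c "
from h import *
rep([.644,-.2313,.13])"
```

```text
t: 0.9
tool_pos: [0.3786, -0.4302, 0.2393]
orientation: [-1.165, 1.279, -1.263]
force: [-0.1, -0.7, -0.0]
opening: 0.0929
t 0.9 tcp [ 0.3786 -0.4302  0.2393] stand [-0.1355 -0.2138  0.2393] F [-0.1 -0.7 -0. ] op 0.0929 q [-0.94  0.06  1.54  0.    1.55  0.72]
tool x [-0.085 -0.996 -0.008] y [-0.005  0.008 -1.   ] z [ 0.996 -0.085 -0.005]
turn deg [ 0.29 -1.55 -0.46] [ -2.44  -0.46 179.52]
shift cm (tool) [-21.98  10.98  24.82] final-tool [-21.38  10.93  25.35]
```

```bash
python3 -m creep '[[[0,-3,0,3.5,0,-1.5,0],[0,-3,0,3.5,0,0,0],[0,-3,0,3.5,0,0,0],[0,-3,0,3.5,0,0,0],[0,-3,0,3.5,0,0,0],[0,-3,0,3.5,0,0,0],[0,-3,0,3.5,0,0,0],[0,0,0.5,0,0,0,0]]]' 40
python3 -c "
from h import *
rep([.644,-.2313,.13])"
```

```text
t: 1.7
tool_pos: [0.6476, -0.2197, 0.2302]
orientation: [-1.181, 1.26, -1.235]
force: [-0.7, 0.1, 0.3]
opening: 0.093
t 1.7 tcp [ 0.6476 -0.2197  0.2302] stand [0.1209 0.0118 0.2302] F [-0.7  0.1  0.3] op 0.093 q [-0.41  0.37  1.21  0.01  1.58  1.22]
tool x [-0.053 -0.999 -0.012] y [-0.008  0.013 -1.   ] z [ 0.999 -0.052 -0.009]
turn deg [ 0.51  0.29 -0.69] [  0.46  -0.8  179.31]
shift cm (tool) [ 1.3  10.01 -0.21] final-tool [ 1.18 10.02 -0.29]
```

```bash
python3 -m creep '[[[0,1.2,0,-0.2,0.5,0.3,-0.7],[0,0,3,0,0,0,0],[0,0,3,0,0,0,0],[0,0,3,0,0,0,0],[0.3,0,3,0,0,0,0],[0.5,0,2.5,0,0,0,0],[0.5,0,0,0,0,0,0],[0.5,0,0,0,0,0,0]]]' 40
python3 - <<'E'
from h import *
from plant import optics
rep([.644,-.2313,.08])
a=optics.read_camera("top")["frame"][100:220,205:335,::-1]; b=optics.read_camera("side")["frame"][110:250,280:440,::-1]
cv2.imwrite("pics/g1.png",np.hstack([cv2.resize(a,(400,400),interpolation=2),cv2.resize(b,(400,400),interpolation=2)]))
E
```

```text
t: 2.5
tool_pos: [0.6374, -0.244, 0.0804]
orientation: [-1.184, 1.255, -1.263]
force: [0.4, -0.0, 0.6]
opening: 0.0655
t 2.5 tcp [ 0.6374 -0.244   0.0804] stand [ 0.1121 -0.0131  0.0804] F [ 0.4 -0.   0.6] op 0.0655 q [-0.44  0.45  1.38 -0.01  1.31  1.2 ]
tool x [-0.066 -0.998  0.008] y [-0.001 -0.008 -1.   ] z [ 0.998 -0.066 -0.001]
turn deg [ 0.04 -0.48  0.44] [ 7.6000e-01  6.0000e-02 -1.7956e+02]
shift cm (tool) [-1.32  0.03  0.57] final-tool [-1.31  0.04  0.59]
```

View pics/g1.png

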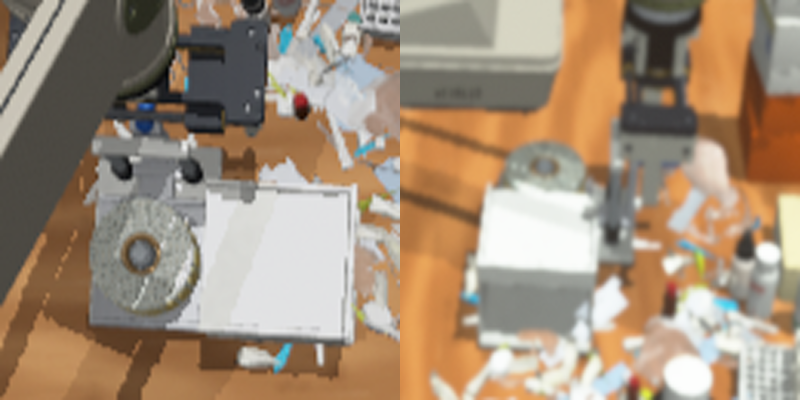

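The gripper is straddling the handle but sits about 13 mm to the -y side. I'll re-centre it and then close.

```bash
python3 -m creep '[[[0.5,-1.3,0,0.6,0,-0.5,0.4],[0.5,0,0,0,0,0,0],[0.5,0,0,0,0,0,0],[0.6,0,0,0,0,0,0],[0.7,0,0,0,0,0,0],[0.75,0,0,0,0,0,0],[0.75,0,0,0,0,0,0],[0.75,0,0,0,0,0,0]]]' 40
python3 - <<'E'
from h import *
rep([.644,-.2313,.08])
E
```

```text
t: 3.4
tool_pos: [0.6491, -0.2313, 0.0877]
orientation: [-1.179, 1.241, -1.257]
force: [0.5, -0.3, 0.8]
opening: 0.0232
t 3.4 tcp [ 0.6491 -0.2313  0.0877] stand [0.1231 0.0003 0.0877] F [ 0.5 -0.3  0.8] op 0.0232 q [-0.42  0.45  1.36 -0.    1.31  1.21]
tool x [-0.055 -0.998  0.004] y [ 0.009 -0.004 -1.   ] z [ 0.998 -0.055  0.009]
turn deg [-0.53  0.14  0.22] [  -0.21   -0.84 -179.78]
shift cm (tool) [ 0.03  0.77 -0.51] final-tool [ 0.03  0.77 -0.51]
```

```bash
python3 -m creep '[[[0.75,0,0.8,-0.3,-0.5,0,0],[0.75,0,0,0,0,0,0],[1,0,0,0,0,0,0],[1,0,0,0,0,0,0],[1,0,0,0,0,0,0],[1,0,0,0,0,0,0],[1,0,0,0,0,0,0],[1,0,0,0,0,0,0]]]' 45
python3 - <<'E'
from h import *
rep([.644,-.2313,.08])
E
```

```text
t: 4.2
tool_pos: [0.6451, -0.2315, 0.078]
orientation: [-1.186, 1.25, -1.252]
force: [0.5, -0.5, -0.1]
opening: 0.0135
t 4.2 tcp [ 0.6451 -0.2315  0.078 ] stand [ 0.1192 -0.0002  0.078 ] F [ 0.5 -0.5 -0.1] op 0.0135 q [-0.42  0.46  1.37 -0.    1.31  1.21]
tool x [-0.056 -0.998  0.004] y [-0.002 -0.004 -1.   ] z [ 0.998 -0.056 -0.002]
turn deg [0.09 0.08 0.21] [-1.2000e-01  1.5000e-01 -1.7979e+02]
shift cm (tool) [-0.02 -0.2  -0.12] final-tool [-0.02 -0.2  -0.12]
```

Gripped, with the opening at 13.5 mm against a 14 mm bar. Lifting gently.

```bash
python3 -m creep '[[[1,0,-0.8,0,0,0,0],[1,0,-0.8,0,0,0,0],[1,0,-0.8,0,0,0,0],[1,0,-0.8,0,0,0,0],[1,0,-0.8,0,0,0,0],[1,0,-0.8,0,0,0,0],[1,0,-0.8,0,0,0,0],[1,0,0,0,0,0,0]]]' 45
python3 - <<'E'
from h import *
rep([.644,-.2313,.142])
E
```

```text
t: 5.0
tool_pos: [0.6452, -0.2316, 0.1274]
orientation: [-1.186, 1.252, -1.252]
force: [-2.3, 1.5, 4.9]
opening: 0.0135
t 5.0 tcp [ 0.6452 -0.2316  0.1274] stand [ 0.1192 -0.0002  0.1274] F [-2.3  1.5  4.9] op 0.0135 q [-0.42  0.42  1.33 -0.    1.39  1.21]
tool x [-0.057 -0.998  0.003] y [-0.003 -0.003 -1.   ] z [ 0.998 -0.057 -0.003]
turn deg [0.17 0.05 0.18] [-8.0000e-02  2.6000e-01 -1.7982e+02]
shift cm (tool) [-0.02 -1.46 -0.13] final-tool [-0.02 -1.46 -0.12]
```

```bash
python3 -m creep '[[[1,0,-0.6,0,0,0,0],[1,0,-0.6,0,0,0,0],[1,0,-0.5,0,0,0,0],[1,0,-0.5,0,0,0,0],[1,0,-0.5,0,0,0,0],[1,0,-0.5,0,0,0,0],[1,0,-0.2,0,0,0,0],[1,0,0,0,0,0,0]]]' 45
python3 - <<'E'
from h import *
from plant import optics
rep([.644,-.2313,.142])
c=optics.read_camera("top");np.savez("pics/top1.npz",**c)
P=cloud(c);Q=RS.inv().apply((P-S).reshape(-1,3)).reshape(P.shape)
m=(np.hypot(Q[...,0],Q[...,1])<.05)&(Q[...,2]>.12)&(Q[...,2]<.15); print(m.sum(),np.median(Q[m],0),Q[m].min(0),Q[m].max(0))
a=c["frame"][100:220,205:335,::-1]; b=optics.read_camera("side")["frame"][110:250,280:440,::-1]
cv2.imwrite("pics/g2.png",np.hstack([cv2.resize(a,(400,400),interpolation=2),cv2.resize(b,(400,400),interpolation=2)]))
E
```

```text
t: 5.8
tool_pos: [0.6452, -0.2315, 0.1418]
orientation: [-1.188, 1.257, -1.247]
force: [-2.6, 1.1, 4.7]
opening: 0.0135
t 5.8 tcp [ 0.6452 -0.2315  0.1418] stand [ 0.1192 -0.0002  0.1418] F [-2.6  1.1  4.7] op 0.0135 q [-0.42  0.42  1.31 -0.    1.42  1.21]
tool x [-0.057 -0.998  0.   ] y [-0.008  0.    -1.   ] z [ 0.998 -0.057 -0.008]
turn deg [0.47 0.03 0.02] [-4.0000e-02  7.3000e-01 -1.7998e+02]
shift cm (tool) [-0.02 -0.02 -0.12] final-tool [-0.02 -0.02 -0.12]
1002 [0.002371   0.00038303 0.13618007] [-0.03998284 -0.04127269  0.1202779 ] [0.04559066 0.04334506 0.14289799]
```

View pics/g2.png

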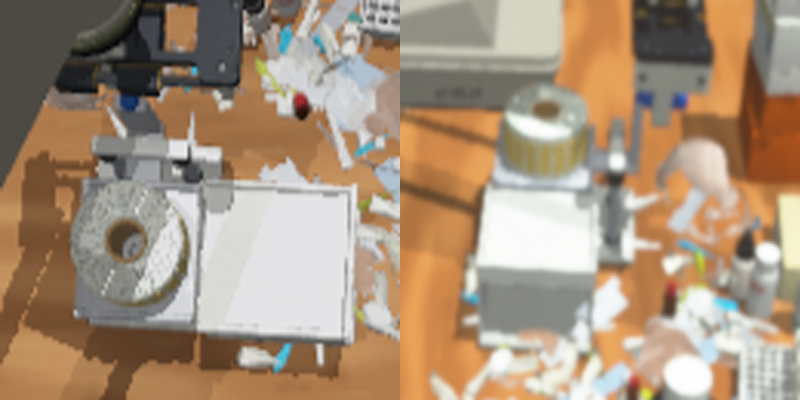

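Lifter is fully up: the roll top is at 136 mm (86 + 50) and the roll is upright and centred. Next I'll release, rise and move round to its +y side.

```bash
python3 -m creep '[[[0.8,0,0,0,0,0,0],[0.7,0,0,0,0,0,0],[0.6,0,0,0,0,0,0],[0.55,0,0,0,0,0,0],[0.55,0,-1.5,0,0,0,0],[0.55,0,-2.5,0,0,0,0],[0.55,0,-2.5,0,0,0,0],[0.7,0,-1,0,0,0,0]]]' 30
python3 - <<'E'
from h import *
rep(S+RS.apply([0.002,.088,.2]))
E
```

```text
t: 6.7
tool_pos: [0.6444, -0.2305, 0.2229]
orientation: [-1.189, 1.259, -1.245]
force: [-0.2, -1.1, 1.0]
opening: 0.0373
t 6.7 tcp [ 0.6444 -0.2305  0.2229] stand [0.1183 0.0008 0.2229] F [-0.2 -1.1  1. ] op 0.0373 q [-0.42  0.37  1.22 -0.    1.56  1.21]
tool x [-0.056 -0.998 -0.001] y [-0.01   0.001 -1.   ] z [ 0.998 -0.056 -0.01 ]
turn deg [ 0.6   0.07 -0.04] [ 1.1000e-01 -9.4000e-01  1.7996e+02]
shift cm (tool) [ -8.74   2.42 -11.6 ] final-tool [ -8.72   2.29 -11.63]
```

```bash
python3 -m creep '[[[1,-2.2,0,-2.9,0.6,0,0],[1,-2.2,0,-2.9,0,0,0],[1,-2.2,0,-2.9,0,0,0],[1,-2.2,0,-2.5,0,0,0],[1,0,0,0,0,0,0],[1,0,0,0,0,0,0],[1,0,0,0,0,0,0],[1,0,0,0,0,0,0]]]' 30
python3 - <<'E'
from h import *
from plant import optics
rep(S+RS.apply([0.002,.088,.107]))
c=optics.read_camera("side");np.savez("pics/side2.npz",**c)
P=cloud(c);Q=RS.inv().apply((P-S).reshape(-1,3)).reshape(P.shape)
m=(np.hypot(Q[...,0],Q[...,1])<.05)&(Q[...,2]>.13)&(Q[...,2]<.142); print("roll top",m.sum(),np.median(Q[m],0))
m=(abs(Q[...,0]-.118)<.04)&(abs(Q[...,1])<.02)&(Q[...,2]>.14)&(Q[...,2]<.18); print("handle",m.sum(),np.median(Q[m],0))
E
```

```text
t: 7.5
tool_pos: [0.5363, -0.1352, 0.2264]
orientation: [-1.178, 1.246, -1.255]
force: [0.5, -0.5, -0.7]
opening: 0.0004
t 7.5 tcp [ 0.5363 -0.1352  0.2264] stand [0.005  0.0897 0.2264] F [ 0.5 -0.5 -0.7] op 0.0004 q [-0.34 -0.    1.63  0.    1.51  1.29]
tool x [-0.058 -0.998  0.001] y [ 0.006 -0.002 -1.   ] z [ 0.998 -0.058  0.006]
turn deg [-0.33  0.    0.07] [  -0.     -0.52 -179.93]
shift cm (tool) [ 0.16 11.93 -0.37] final-tool [ 0.17 11.94 -0.3 ]
roll top 513 [ 0.0018044  -0.00791411  0.13572288]
handle 162 [ 0.11466454 -0.00645552  0.15468951]
```

```bash
python3 -m creep '[[[1,0,2.5,-0.3,-0.3,0,0],[1,0,2.5,0,0,0,0],[1,0,2.5,0,0,0,0],[1,0,2.5,0,0,0,0],[1,0,1.3,0,0,0,0],[1,0,0,0,0,0,0],[1,0,0,0,0,0,0],[1,0,0,0,0,0,0]]]' 30
python3 - <<'E'
from h import *
rep(S+RS.apply([0.002,.07,.107]))
E
```

```text
t: 8.35
tool_pos: [0.5384, -0.1398, 0.1122]
orientation: [-1.178, 1.249, -1.259]
force: [-0.3, -0.1, 0.8]
opening: 0.0006
t 8.35 tcp [ 0.5384 -0.1398  0.1122] stand [0.0073 0.0853 0.1122] F [-0.3 -0.1  0.8] op 0.0006 q [-0.35  0.1   1.75 -0.    1.3   1.29]
tool x [-0.061 -0.998  0.003] y [ 0.005 -0.003 -1.   ] z [ 0.998 -0.061  0.005]
turn deg [-0.27 -0.21  0.16] [   0.33   -0.42 -179.84]
shift cm (tool) [ 1.53  0.52 -0.53] final-tool [ 1.53  0.52 -0.53]
```

```bash
python3 -m creep '[[[1,0.5,0.4,-0.5,-0.3,0,0],[1,0.5,0,0,0,0,0],[1,0.5,0,0,0,0,0],[1,0.5,0,0,0,0,0],[1,0.5,0,0,0,0,0],[1,0.5,0,0,0,0,0],[1,0.5,0,0,0,0,0],[1,0,0,0,0,0,0]]]' 30
python3 - <<'E'
from h import *
rep(S+RS.apply([0.002,-.052,.107]))
E
```

```text
t: 9.15
tool_pos: [0.5332, -0.179, 0.1124]
orientation: [-1.179, 1.248, -1.261]
force: [-0.8, 0.4, -0.3]
opening: 0.0005
t 9.15 tcp [ 0.5332 -0.179   0.1124] stand [0.0043 0.0459 0.1124] F [-0.8  0.4 -0.3] op 0.0005 q [-0.41  0.11  1.73 -0.    1.3   1.22]
tool x [-0.062 -0.998  0.005] y [ 0.005 -0.005 -1.   ] z [ 0.998 -0.062  0.006]
turn deg [-0.32 -0.23  0.29] [   0.37   -0.5  -179.71]
shift cm (tool) [ 9.79  0.59 -0.2 ] final-tool [ 9.79  0.54 -0.23]
```

```bash
cat >> h.py <<'E'
def look(name):
    from plant import optics
    a=optics.read_camera("top"); b=optics.read_camera("side")
    for c in (a,b):
        P=cloud(c);Q=RS.inv().apply((P-S).reshape(-1,3)).reshape(P.shape)
        m=(abs(Q[...,0])<.06)&(Q[...,1]<.06)&(Q[...,1]>-.2)&(Q[...,2]>.126)&(Q[...,2]<.142)
        q=Q[m]; A=np.c_[q[:,:2],np.ones(len(q))]; k=np.linalg.lstsq(A,q[:,2],rcond=None)[0]
        print("roll top n",m.sum(),"med",np.median(q,0).round(4),"lo",np.percentile(q,2,0).round(4),"hi",np.percentile(q,98,0).round(4),"slope",k[:2].round(3))
    cv2.imwrite(name,np.hstack([cv2.resize(a["frame"][100:220,205:335,::-1],(400,400),interpolation=2),cv2.resize(b["frame"][110:250,280:440,::-1],(400,400),interpolation=2)]))
E
python3 -c "
from h import *
look('pics/g3.png')"
```

```text
roll top n 547 med [-0.0054 -0.0179  0.136 ] lo [-0.0384 -0.0522  0.1295] hi [0.0327 0.0263 0.1396] slope [0.012 0.011]
roll top n 595 med [ 0.0014 -0.0222  0.1355] lo [-0.0373 -0.057   0.1268] hi [0.0394 0.027  0.1387] slope [-0.001  0.033]
```

View pics/g3.png

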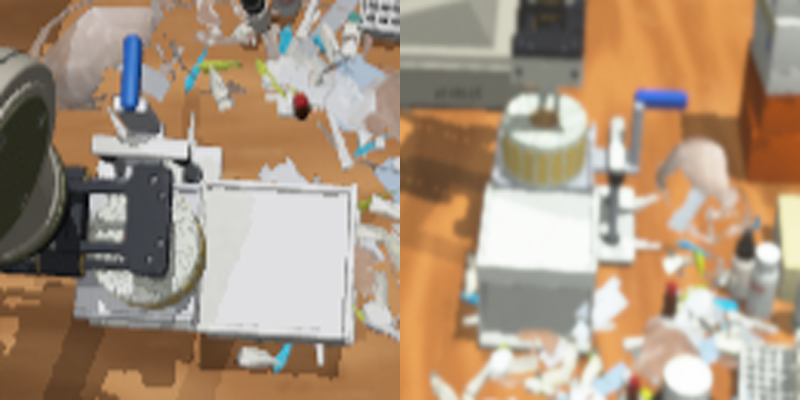

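The roll is following flat: its centre is at about y = -15 mm, the finger is at +46 mm, and that 61 mm gap is as expected. Continuing the push.

```bash
python3 -m creep '[[[1,0.6,0.3,-0.2,-0.3,-0.2,0.3],[1,0.6,0.1,0,0,0,0],[1,0.6,0,0,0,0,0],[1,0.6,0,0,0,0,0],[1,0.6,0,0,0,0,0],[1,0.6,0,0,0,0,0],[1,0.6,0,0,0,0,0],[1,0,0,0,0,0,0]]]' 30
python3 - <<'E'
from h import *
rep(S+RS.apply([0.002,-.052,.107])); look("pics/g4.png")
E
```

```text
t: 10.05
tool_pos: [0.5284, -0.2237, 0.1079]
orientation: [-1.181, 1.252, -1.25]
force: [0.2, -0.7, 0.4]
opening: 0.0002
t 10.05 tcp [ 0.5284 -0.2237  0.1079] stand [0.0022 0.001  0.1079] F [ 0.2 -0.7  0.4] op 0.0002 q [-0.49  0.15  1.69  0.    1.3   1.14]
tool x [-0.057 -0.998 -0.001] y [-0.     0.001 -1.   ] z [ 0.998 -0.057 -0.   ]
turn deg [ 0.02  0.03 -0.07] [ 5.0000e-02 -3.0000e-02  1.7993e+02]
shift cm (tool) [ 5.3   0.08 -0.02] final-tool [ 5.3   0.09 -0.02]
roll top n 498 med [-0.0032 -0.0492  0.1355] lo [-0.0398 -0.0967  0.1295] hi [ 0.0305 -0.0216  0.14  ] slope [0.01  0.078]
roll top n 621 med [ 0.0006 -0.064   0.1344] lo [-0.0388 -0.1007  0.127 ] hi [ 0.0395 -0.025   0.1392] slope [-0.001  0.08 ]
```

```bash
python3 -m creep '[[[1,0.6,0,0,0,0,0],[1,0.6,0,0,0,0,0],[1,0.6,0,0,0,0,0],[1,0.6,0,0,0,0,0],[1,0.6,0,0,0,0,0],[1,0.6,0,0,0,0,0],[1,0.6,0,0,0,0,0],[1,0.2,0,0,0,0,0]]]' 30
python3 - <<'E'
from h import *
rep(S+RS.apply([0.002,-.052,.107])); look("pics/g5.png")
E
```

```text
t: 10.95
tool_pos: [0.5256, -0.2701, 0.1075]
orientation: [-1.181, 1.252, -1.249]
force: [-0.4, 1.5, 0.9]
opening: 0.0004
t 10.95 tcp [ 0.5256 -0.2701  0.1075] stand [ 0.002  -0.0456  0.1075] F [-0.4  1.5  0.9] op 0.0004 q [-0.56  0.2   1.64  0.    1.3   1.06]
tool x [-0.056 -0.998 -0.002] y [-0.001  0.002 -1.   ] z [ 0.998 -0.056 -0.001]
turn deg [ 0.05  0.09 -0.11] [ 1.4000e-01 -8.0000e-02  1.7989e+02]
shift cm (tool) [ 0.64  0.05 -0.  ] final-tool [ 0.64  0.05 -0.  ]
roll top n 446 med [-0.0059 -0.0945  0.1324] lo [-0.0403 -0.1431  0.1277] hi [ 0.0319 -0.0695  0.1359] slope [0.001 0.003]
roll top n 608 med [ 0.0006 -0.1114  0.1318] lo [-0.0386 -0.1473  0.1268] hi [ 0.0385 -0.0685  0.1351] slope [-0.004  0.012]
```

Flat on the ledge at about -107 mm. A touch more, then back off.

```bash
python3 -m creep '[[[1,0.4,0,0,0,0,0],[1,0.3,0,0,0,0,0],[1,0,0,0,0,0,0],[1,0,0,0,0,0,0],[1,-0.8,0,0,0,0,0],[1,-1.5,0,0,0,0,0],[1,-1,-1,0,0,0,0],[1,0,-2.5,0,0,0,0]]]' 30
python3 - <<'E'
from h import *
rep(S+RS.apply([0.118,0,.22])); look("pics/g6.png")
E
```

```text
t: 11.85
tool_pos: [0.5248, -0.2389, 0.1396]
orientation: [-1.183, 1.259, -1.242]
force: [0.1, 0.1, 0.5]
opening: 0.0004
t 11.85 tcp [ 0.5248 -0.2389  0.1396] stand [-0.0005 -0.0144  0.1396] F [0.1 0.1 0.5] op 0.0004 q [-0.52  0.14  1.65  0.    1.37  1.11]
tool x [-0.056 -0.998 -0.006] y [-0.007  0.006 -1.   ] z [ 0.998 -0.056 -0.008]
turn deg [ 0.44  0.11 -0.34] [ 1.7000e-01 -6.9000e-01  1.7966e+02]
shift cm (tool) [-1.47 -8.12 11.8 ] final-tool [-1.44 -8.04 11.85]
roll top n 657 med [-0.0033 -0.1217  0.1323] lo [-0.0383 -0.149   0.1287] hi [ 0.0405 -0.0861  0.1354] slope [0.005 0.002]
roll top n 624 med [ 0.0003 -0.116   0.1318] lo [-0.0385 -0.1543  0.1269] hi [ 0.0387 -0.0729  0.1348] slope [0.007 0.021]
```

View pics/g6.png

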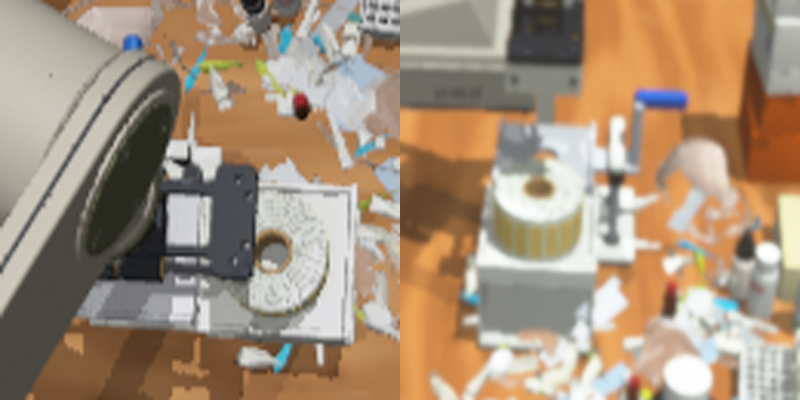

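The roll lies flat on the ledge at about y = -113 mm, with the lifter still up. Back to the handle now.

```bash
python3 -m creep '[[[0.8,0,-3,0,0.4,0,0],[0.6,0,-3,0,0,0,0],[0.5,0,-2.2,0,0,0,0],[0.5,-0.4,0,3,0,0,0],[0.5,-0.4,0,3,0,0,0],[0.5,-0.4,0,3,0,0,0],[0.5,-0.2,0,2.5,0,0,0],[0.5,0,0,0,0,0,0]]]' 40
python3 -m creep '[[[0.5,0,0,0,0,0,0],[0.5,0,0,0,0,0,0],[0.5,0,0,0,0,0,0],[0.5,0,0,0,0,0,0],[0.5,0,0,0,0,0,0],[0.5,0,0,0,0,0,0],[0.5,0,0,0,0,0,0],[0.5,0,0,0,0,0,0]]]'
python3 - <<'E'
from h import *
rep(S+RS.apply([0.118,0,.144]))
E
```

```text
t: 12.75
tool_pos: [0.6483, -0.2288, 0.2336]
orientation: [-1.174, 1.237, -1.256]
force: [-0.2, 0.4, -0.1]
opening: 0.0462
t: 13.55
tool_pos: [0.6457, -0.2285, 0.234]
orientation: [-1.175, 1.238, -1.257]
force: [-0.5, 0.5, 0.3]
opening: 0.0466
t 13.55 tcp [ 0.6457 -0.2285  0.234 ] stand [0.1196 0.0029 0.234 ] F [-0.5  0.5  0.3] op 0.0466 q [-0.42  0.35  1.23  0.    1.55  1.21]
tool x [-0.054 -0.999  0.002] y [ 0.014 -0.003 -1.   ] z [ 0.998 -0.054  0.014]
turn deg [-0.79  0.19  0.1 ] [  -0.3    -1.23 -179.89]
shift cm (tool) [ 0.27  8.99 -0.28] final-tool [ 0.29  9.   -0.16]
```

```bash
python3 -m creep '[[[0.5,0.3,0,-0.2,-0.8,0.2,0],[0.5,0,2,0,0,0,0],[0.5,0,2,0,0,0,0],[0.5,0,2,0,0,0,0],[0.5,0,2,0,0,0,0],[0.5,0,1,0,0,0,0],[0.5,0,0,0,0,0,0],[0.5,0,0,0,0,0,0]]]' 40
python3 - <<'E'
from h import *
rep(S+RS.apply([0.118,0,.144]))
E
```

```text
t: 14.35
tool_pos: [0.6438, -0.2337, 0.1431]
orientation: [-1.184, 1.253, -1.254]
force: [0.6, -1.4, 0.3]
opening: 0.0462
t 14.35 tcp [ 0.6438 -0.2337  0.1431] stand [ 0.118  -0.0024  0.1431] F [ 0.6 -1.4  0.3] op 0.0462 q [-0.42  0.41  1.32 -0.    1.41  1.21]
tool x [-0.059 -0.998  0.003] y [-0.002 -0.003 -1.   ] z [ 0.998 -0.059 -0.002]
turn deg [ 0.1 -0.1  0.2] [ 1.500e-01  1.600e-01 -1.798e+02]
shift cm (tool) [-0.24 -0.09  0.  ] final-tool [-0.24 -0.09  0.  ]
```

```bash
python3 -m creep '[[[0.6,-0.2,0,0,0,0,0],[0.75,0,0,0,0,0,0],[1,0,0,0,0,0,0],[1,0,0,0,0,0,0],[1,0,0,0,0,0,0],[1,0,0,0,0,0,0],[1,0,0,0,0,0,0],[1,0,0,0,0,0,0]]]' 45
python3 - <<'E'
from h import *
rep(S+RS.apply([0.118,0,.08]))
E
```

```text
t: 15.15
tool_pos: [0.646, -0.2316, 0.1476]
orientation: [-1.182, 1.248, -1.258]
force: [0.1, -0.3, 0.3]
opening: 0.0137
t 15.15 tcp [ 0.646  -0.2316  0.1476] stand [ 0.12   -0.0002  0.1476] F [ 0.1 -0.3  0.3] op 0.0137 q [-0.42  0.4   1.32 -0.    1.42  1.21]
tool x [-0.059 -0.998  0.005] y [ 0.003 -0.005 -1.   ] z [ 0.998 -0.059  0.004]
turn deg [-0.2  -0.08  0.26] [ 1.3000e-01 -3.2000e-01 -1.7974e+02]
shift cm (tool) [-0.05  6.75 -0.23] final-tool [-0.02  6.76 -0.2 ]
```

Gripped at 13.7 mm. Lowering 64 mm, from TCP z 0.1476 to about 0.0836.

```bash
python3 -m creep '[[[1,0,0.8,0,0,0,0],[1,0,0.8,0,0,0,0],[1,0,0.8,0,0,0,0],[1,0,0.8,0,0,0,0],[1,0,0.8,0,0,0,0],[1,0,0.8,0,0,0,0],[1,0,0.8,0,0,0,0],[1,0,0,0,0,0,0]]]' 45
python3 -m creep '[[[1,0,0.5,0,0,0,0],[1,0,0.5,0,0,0,0],[1,0,0.5,0,0,0,0],[1,0,0.3,0,0,0,0],[1,0,0.3,0,0,0,0],[1,0,0.3,0,0,0,0],[1,0,0.2,0,0,0,0],[1,0,0.2,0,0,0,0]]]' 45
python3 - <<'E'
from h import *
rep(S+RS.apply([0.118,0,.08]))
E
```

```text
t: 15.95
tool_pos: [0.6459, -0.2316, 0.095]
orientation: [-1.181, 1.247, -1.258]
force: [4.3, -2.1, -7.6]
opening: 0.0135
t: 16.75
tool_pos: [0.6463, -0.2317, 0.0833]
orientation: [-1.181, 1.245, -1.259]
force: [-7.2, 4.6, 12.6]
opening: 0.0136
t 16.75 tcp [ 0.6463 -0.2317  0.0833] stand [ 0.1203 -0.0003  0.0833] F [-7.2  4.6 12.6] op 0.0136 q [-0.42  0.46  1.37 -0.    1.31  1.21]
tool x [-0.059 -0.998  0.006] y [ 0.005 -0.006 -1.   ] z [ 0.998 -0.059  0.006]
turn deg [-0.33 -0.06  0.33] [ 9.0000e-02 -5.1000e-01 -1.7967e+02]
shift cm (tool) [-0.03  0.33 -0.23] final-tool [-0.03  0.33 -0.23]
```

At the bottom stop: travel was 64.3 mm and there's upward reaction. Release, rise and check.

```bash
python3 -m creep '[[[0.9,0,0,0,0,0,0],[0.75,0,0,0,0,0,0],[0.6,0,0,0,0,0,0],[0.5,0,0,0,0,0,0],[0.5,0,0,0,0,0,0],[0.5,0,-1,0,0,0,0],[0.5,0,-3,0,0,0,0],[0.5,0,-3,0,0,0,0]]]' 40
python3 -m creep '[[[0.5,0,-3,0,0,0,0],[0.5,0,-3,0,0,0,0],[0.5,-3,-1,1,0,0,0],[0.5,-3,0,0,0,0,0],[0.5,0,0,0,0,0,0],[0.5,0,0,0,0,0,0],[0.5,0,0,0,0,0,0],[0.5,0,0,0,0,0,0]]]' 40
python3 - <<'E'
from h import *
from plant import optics
rep(); look("pics/g7.png")
for n in("top","side"):
    c=optics.read_camera(n);P=cloud(c);Q=RS.inv().apply((P-S).reshape(-1,3)).reshape(P.shape);f=c["frame"].astype(int)
    m=(abs(Q[...,0]-.118)<.025)&(abs(Q[...,1])<.015)&(Q[...,2]>.06)&(Q[...,2]<.18)&(f[...,2]-f[...,0]>60); print(n,"handle",m.sum(),np.median(Q[m],0))
    m=(abs(Q[...,0])<.04)&(abs(Q[...,1])<.035)&(np.hypot(Q[...,0],Q[...,1])>.02)&(Q[...,2]<.12); print("plate z",m.sum(),np.median(Q[m],0))
    if n=="top":
        z=np.load("pics/top0.npz"); d=np.abs(c["frame"].astype(int)-z["frame"]).max(2)>60
        cv2.imwrite("pics/final.png",c["frame"][60:305,200:460,::-1].repeat(2,0).repeat(2,1))
E
```

```text
t: 17.55
tool_pos: [0.6423, -0.2303, 0.1489]
orientation: [-1.186, 1.255, -1.252]
force: [0.2, -0.8, 0.5]
opening: 0.0465
t: 18.35
tool_pos: [0.6594, -0.1727, 0.2345]
orientation: [-1.179, 1.243, -1.265]
force: [0.7, -0.4, 0.3]
opening: 0.0468
t 18.35 tcp [ 0.6594 -0.1727  0.2345] stand [0.13   0.0594 0.2345] F [ 0.7 -0.4  0.3] op 0.0468 q [-0.33  0.34  1.24 -0.01  1.55  1.3 ]
tool x [-0.061 -0.998  0.008] y [ 0.009 -0.009 -1.   ] z [ 0.998 -0.061  0.01 ]
turn deg [-0.55 -0.2   0.46] [   0.31   -0.87 -179.54]
roll top n 936 med [ 0.0006 -0.1097  0.1323] lo [-0.038  -0.1482  0.1286] hi [ 0.0391 -0.0711  0.1355] slope [-0.002 -0.   ]
roll top n 624 med [-0.     -0.1183  0.1317] lo [-0.038  -0.1549  0.1275] hi [ 0.0386 -0.0749  0.1348] slope [0.    0.008]
top handle 101 [ 0.1185111  -0.00060346  0.09556573]
plate z 599 [-0.00266645 -0.00109714  0.02235818]
side handle 73 [ 0.11843369 -0.00477727  0.09453761]
plate z 0 [nan nan nan]
  return _methods._mean(a, axis=axis, dtype=dtype,
  ret = um.true_divide(
```

View pics/g7.png

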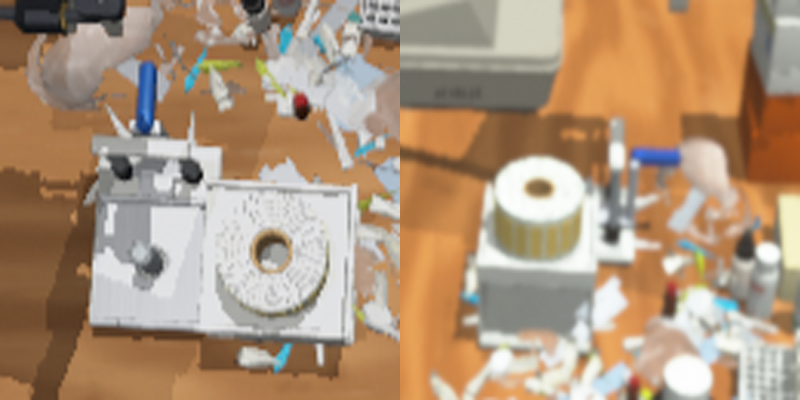

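View pics/final.png

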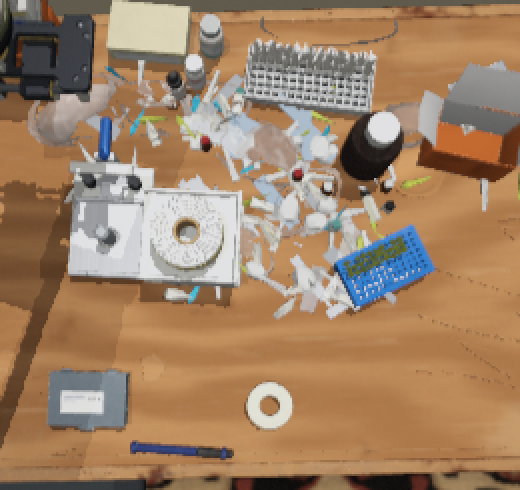

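The roll is flat on the ledge, the plate is down at 22 mm, and the bystanders are at their starting pixels: box (244,260), tape (335,263), pen (290,285), tip box (391,193). Handing in.

```bash
python3 -c "
from plant import robot
print(robot.close_job())"
```

```text
the job is handed in; nothing more can be done
None
```

The roll of labels is off the spindle and lying flat on the side ledge. The lifter is back down, the gripper has let go, and the job was handed in at about 18.5 s of the 59 s allowed. The hand-in reported no verdict.

I pinched the blue handle and raised the lifter to its stop. Then I let go and pushed the roll sideways with the closed fingers, backed off, gripped the handle again and lowered it to the bottom stop.

Last checks, in the stand's frame:
- **Roll:** the centre is at about x = 0 and y = -110 to -118 mm. The top is at 132 mm, so the underside is at 82 mm, and it shows no measurable tilt.
- **Lifter:** the plate top measures 22 mm and the handle top 95–96 mm, so it is fully down.
- **Loose things:** all four are at the same image positions as at the start, read by eye.
- **Gripper:** it is clear of everything and the force reading is about zero.

**Disagreement:** the two cameras differed by about 8 mm on the roll's y. The top camera gave -110 mm and the side camera -118 mm. I put this down to the side camera's slanted view, and both values are well within the limits of -92 to -135 mm.

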